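# Turn a row of stripped parts round for reassembly

## Task

The four parts in the rack with the cork pads lie from left to right in the order in which they came out of a device. Move them all to the empty rack in the reverse order for reassembly: the leftmost part goes into the rightmost lane, the second from the left into the second from the right, and so on. Set each one down flat and the same way up as before, in the middle of its lane, both across and along it, and leave all four there.

Things in the scene. Friction and masses are not known exactly. Their poses are not given: they have to be found in the camera images.
- rack_a: full rack, with a cork pad in each lane: grey board 110 (x, along lanes) x 285 (y) x 12 mm, five black fences 5 mm thick, 15 mm high, making 4 lanes 65 mm wide, 70 mm apart, open front and back. Fixed, left or right, turned up to 0.2 rad. Origin: middle of underside, z up; lane centres at x = 0, y = +0.105, +0.035, -0.035, -0.105 m from left to right
- rack_b: empty rack, no pads; floor of lanes 12 mm above origin: grey board 110 (x, along lanes) x 285 (y) x 12 mm, five black fences 5 mm thick, 15 mm high, making 4 lanes 65 mm wide, 70 mm apart, open front and back. Fixed, left or right, turned up to 0.2 rad. Origin: middle of underside, z up; lane centres at x = 0, y = +0.105, +0.035, -0.035, -0.105 m from left to right
- heat_sink: heat sink: rectangular block of thin parallel fins on a 5 mm plate, 42 (its x) x 60 (its y, the way the fins run) x 26 mm high. Loose, 0.06 to 0.13 kg. Origin: centre of its underside, z up. Lies with its y about along the lane (within 0.2 rad); take it by its two ends, 60 mm apart, fingers before and behind it
- toroid: toroid choke: round flat ring wound with wire, 48 mm outside, 16 mm high, lying flat. Loose, 0.03 to 0.07 kg. Origin: centre of its underside, z up. Take it across its full width, fingers before and behind it
- relay: plug-in relay: small upright block, 21 (its x) x 28 (its y) x 39 mm high, the tallest of the four. Loose, 0.025 to 0.05 kg. Origin: centre of its underside, z up. Stands with its y about along the lane (within 0.2 rad); take it across the 28 mm, fingers before and behind it
- knob: instrument knob: round black knob, the smallest across, 35 mm at its foot flange and a little narrower above, 18 mm high, standing on its flange. Loose, 0.014 to 0.03 kg. Origin: centre of its underside, z up. Take it low, across the flange, fingers before and behind it
- pad_heat_sink: the cork pad, 90 x 60 x 2 mm, in the lane of rack_a where the heat sink lies at the start (the four pads look alike). Fixed. Origin: centre of its underside, on the board, 12 mm above rack_a's origin; its axes are those of rack_a. It shows that part's starting lane even after the part has gone
- pad_toroid: the cork pad, 90 x 60 x 2 mm, in the lane of rack_a where the toroid lies at the start (the four pads look alike). Fixed. Origin: centre of its underside, on the board, 12 mm above rack_a's origin; its axes are those of rack_a. It shows that part's starting lane even after the part has gone
- pad_relay: the cork pad, 90 x 60 x 2 mm, in the lane of rack_a where the relay lies at the start (the four pads look alike). Fixed. Origin: centre of its underside, on the board, 12 mm above rack_a's origin; its axes are those of rack_a. It shows that part's starting lane even after the part has gone
- pad_knob: the cork pad, 90 x 60 x 2 mm, in the lane of rack_a where the knob lies at the start (the four pads look alike). Fixed. Origin: centre of its underside, on the board, 12 mm above rack_a's origin; its axes are those of rack_a. It shows that part's starting lane even after the part has gone
Not all that is in view belongs to the job. Leave any pink look-alike of the heat_sink alone. What is shaped like the toroid but pink is not meant.

How it is judged:
At the end, for the whole second after the job is handed in: Each part lies in the lane of rack_b that mirrors its starting lane in rack_a (left to right reversed), within 15 mm of the lane's centre line and 20 mm of the middle of its length, its underside on the board (within 4 mm), upright within 0.15 rad, released and at rest (((y of pad_heat_sink in the frame of rack_a between 0.085 and 0.125 m and y of heat_sink in the frame of rack_b between -0.12 and -0.09 m) or (y of pad_heat_sink in the frame of rack_a between 0.015 and 0.055 m and y of heat_sink in the frame of rack_b between -0.05 and -0.02 m) or (y of pad_heat_sink in the frame of rack_a between -0.055 and -0.015 m and y of heat_sink in the frame of rack_b between 0.02 and 0.05 m) or (y of pad_heat_sink in the frame of rack_a between -0.125 and -0.085 m and y of heat_sink in the frame of rack_b between 0.09 and 0.12 m)) and x of heat_sink in the frame of rack_b between -0.02 and 0.02 m and z of heat_sink in the frame of rack_b between 0.008 and 0.016 m and angle between each of heat_sink, toroid, relay, knob's own z axis and vertical below 0.15 rad and linear speed of each of heat_sink, toroid, relay, knob below 0.02 m/s and angular speed of each of heat_sink, toroid, relay, knob below 0.2 rad/s and ((y of pad_toroid in the frame of rack_a between 0.085 and 0.125 m and y of toroid in the frame of rack_b between -0.12 and -0.09 m) or (y of pad_toroid in the frame of rack_a between 0.015 and 0.055 m and y of toroid in the frame of rack_b between -0.05 and -0.02 m) or (y of pad_toroid in the frame of rack_a between -0.055 and -0.015 m and y of toroid in the frame of rack_b between 0.02 and 0.05 m) or (y of pad_toroid in the frame of rack_a between -0.125 and -0.085 m and y of toroid in the frame of rack_b between 0.09 and 0.12 m)) and x of toroid in the frame of rack_b between -0.02 and 0.02 m and z of toroid in the frame of rack_b between 0.008 and 0.016 m and ((y of pad_relay in the frame of rack_a between 0.085 and 0.125 m and y of relay in the frame of rack_b between -0.12 and -0.09 m) or (y of pad_relay in the frame of rack_a between 0.015 and 0.055 m and y of relay in the frame of rack_b between -0.05 and -0.02 m) or (y of pad_relay in the frame of rack_a between -0.055 and -0.015 m and y of relay in the frame of rack_b between 0.02 and 0.05 m) or (y of pad_relay in the frame of rack_a between -0.125 and -0.085 m and y of relay in the frame of rack_b between 0.09 and 0.12 m)) and x of relay in the frame of rack_b between -0.02 and 0.02 m and z of relay in the frame of rack_b between 0.008 and 0.016 m and ((y of pad_knob in the frame of rack_a between 0.085 and 0.125 m and y of knob in the frame of rack_b between -0.12 and -0.09 m) or (y of pad_knob in the frame of rack_a between 0.015 and 0.055 m and y of knob in the frame of rack_b between -0.05 and -0.02 m) or (y of pad_knob in the frame of rack_a between -0.055 and -0.015 m and y of knob in the frame of rack_b between 0.02 and 0.05 m) or (y of pad_knob in the frame of rack_a between -0.125 and -0.085 m and y of knob in the frame of rack_b between 0.09 and 0.12 m)) and x of knob in the frame of rack_b between -0.02 and 0.02 m and z of knob in the frame of rack_b between 0.008 and 0.016 m); the robot touches nothing.
It also fails if it takes over 106 s, if anything falls off the work surface, if the arm or the gripper's body presses on something with over 40 N, if the wrist force passes 120 N, or if a joint passes its speed limit or range.

## Robot

A 7-joint arm with a two-finger parallel gripper is mounted at the origin on a cart in front of the work surface, level with it; the furniture and walls round the work are solid. World frame = base frame: x ahead of the robot, y to its left, z up, the work surface at z = 0. Lengths are in m, angles in rad, forces in N, time in s.
With the tool pointing down it reaches from about 0.4 to 0.85 m from the base axis. Payload 10.4 kg.
Tool frame: the origin (TCP) lies between the finger pads; the fingertips stand 22 mm ahead of it and the grasp point (between the pads) lies 3 mm ahead of it (r.nose_length is the distance from the TCP to the fingertips, in m); z points along the fingers, y is the line along which they close (so a half turn about z gives the same grasp; the last joint's range is limited). The gripper opens to 87 mm and grips with 3 to 60 N. Pads are 19 mm wide; open, the fingers measure 117 mm over their backs; the gripper's body (75 mm by 190 mm) begins 51 mm behind the grasp point.
Start: joints at [-1.169, 0.332, -0.065, 1.46, 0.022, 1.35, -0.088], TCP at [0.258, 0.569, 0.205] pointing down, gripper open.
Joint ranges: [-2.6, 2.6], [-0.5, 2.12], [-1.47, 1.34], [0.16, 2.42], [-1.27, 4.41], [0.06, 2.06], [-2.6, 2.6]. Speed limits (rad/s): [2.22, 2.22, 2.79, 2.79, 3.14, 3.14, 3.14].

## Interface

Orientations are given as a unit quaternion [x, y, z, w].
In Python, from bench import readout, cams, r gives the robot as it stands. The module is installed in compiled form; this text tells all that it offers.
- The arm moves only by the tool step_arm, never from a script. Its argument "deltas" is a list that holds one entry, the list of rows, each a list of 7 numbers: the turn, a rotation vector about the tool's x, y, z in rad, then the shift along the tool's x, y, z in m, then the opening in per cent of the stroke, from 0 (shut) to 100 (fully open). A call has 1 to 20 rows; each row is the pose to reach, as a shift and turn from the pose commanded when the call began, along the tool's axes at that moment; what a row does not reach only later rows make up. A row lasts 1/8 s, in which the tool goes at most 62.5 mm and 10.7 degrees, less where a joint would pass 70% of its speed; a pose out of reach is approached as far as the arm can. A call with a gripper value outside its range is refused whole. The fingers move at their own pace and stop on an object; "squeeze" is the grip in N (left out, the last holds). Time passes only in rows, so rows that repeat a pose let the fingers close. It gives the time, the measured TCP pose, the force, the opening and the grip force at its end, in the units of the state.
- readout.read_state(): the state, without advancing time (a new reading comes with each control period).
- cams.camera(name): name is "side" or "top" or "wrist"; returns a dict with "img" (400x640x3 uint8, red, green, blue), "fx", "fy", "cx", "cy" (pixels), "k1" (the pictures are not rectified: a ray, as slopes to the right and down, at radius r is drawn at 1 + k1 r^2 times it, then the intrinsics apply), "origin" and "rotation" of the camera in the world; the wrist camera has in their place "T_tool_cam" (4x4, takes a point from camera to tool coordinates, whose origin is the TCP and whose axes are the flange's). Camera axes: x right, y up, looking along -z (the intrinsics and any distortion apply to the point x, -y, -z); pixel columns grow to the right and rows downward; lengths in m; the calibration is good to about 2 mm. A picture is of the moment at which its call begins: read the wrist's pose just before it. There is no depth.
- r.close_job(): hands the job in; it is judged then, once.
The state is a dict: "time": time; "joint_positions": joint angles; "joint_vel": joint speeds; "joint_torque": joint torques, N m; "ee_pos": TCP position; "eef_rot": TCP orientation; "ft_force": force on the tool from outside, world axes, zero at the start; "torque": the same for the moment, N m; "width": finger opening in m; "grip_force": force on a finger pad.
Only numpy, scipy, OpenCV 4.12 (cv2) and the standard library are available. Lean on these libraries where they do the work, as an engineer would, in place of code of your own. Each camera call takes 0.05 s, during which the arm holds its last target. There are 200 camera calls.

## Working session

There is one attempt and no reset: what is moved stays moved. The work goes in short steps, Python scripts to look and compute and a tool call to move; the robot and the scene stay as the last step left them, time stands still between calls to the robot, and variables do not carry over. Pictures are saved under pics/ and viewed, at most 14 in all, crops included, and the job is handed in when it is done.

Besides the shell and the picture viewer there is one more tool, called after ">>>" as name(argument=value, ...) on one line, values as JSON. step_arm: Moves the arm, as the interface text tells. Its arguments: {"type":"object","properties":{"deltas":{"type":"array"},"squeeze":{"type":"number"}},"required":["deltas"]}

```bash
mkdir -p pics; cat > h.py <<'E'
import numpy as np, cv2
from bench import readout, cams, r
from scipy.spatial.transform import Rotation as R
def snap(name,fn=None):
    s=readout.read_state(); c=cams.camera(name)
    if name=="wrist":
        T=np.eye(4);T[:3,:3]=R.from_quat(s["eef_rot"]).as_matrix();T[:3,3]=s["ee_pos"]
        W=T@np.array(c["T_tool_cam"]);c["origin"]=W[:3,3];c["rotation"]=W[:3,:3]
    c["origin"]=np.array(c["origin"]);c["rotation"]=np.array(c["rotation"])
    if c["rotation"].shape!=(3,3): c["rotation"]=R.from_quat(c["rotation"]).as_matrix()
    if fn: cv2.imwrite(f"pics/{fn}.png",c["img"][:,:,::-1])
    return c
def ray(c,px):
    px=np.atleast_2d(np.array(px,float))
    d=np.stack([(px[:,0]-c["cx"])/c["fx"],(px[:,1]-c["cy"])/c["fy"]],1);u=d.copy()
    for _ in range(30): u=d/(1+c["k1"]*(u**2).sum(1,keepdims=True))
    return np.c_[u[:,0],-u[:,1],-np.ones(len(u))]@c["rotation"].T
def onplane(c,px,z):
    d=ray(c,px);return c["origin"]+d*((z-c["origin"][2])/d[:,2])[:,None]
def proj(c,P):
    q=(np.atleast_2d(P)-c["origin"])@c["rotation"];u=np.c_[q[:,0],-q[:,1]]/-q[:,2:3]
    u=u*(1+c["k1"]*(u**2).sum(1,keepdims=True));return u*[c["fx"],c["fy"]]+[c["cx"],c["cy"]]
E
python3 - <<'E'
from h import *
for n in ("top","side","wrist"):
    c=snap(n,n+"0");print(n,c["origin"].round(3),c["rotation"].round(3).tolist(),c["fx"],c["k1"])
s=readout.read_state();print({k:s[k] for k in("time","ee_pos","eef_rot","width","ft_force")},r.nose_length)
E
```

```text
top [ 0.396 -0.066  0.916] [[0.024, 0.993, -0.118], [-1.0, 0.024, 0.001], [0.004, 0.118, 0.993]] 396.9022227306012 -0.052622159672249036
side [ 0.199 -0.67   0.627] [[0.905, 0.265, -0.332], [-0.424, 0.594, -0.684], [0.016, 0.76, 0.65]] 370.518801500459 -0.011236869543377562
wrist [0.186 0.602 0.383] [[0.412, -0.874, -0.258], [0.911, 0.395, 0.118], [-0.001, -0.284, 0.959]] 294.56477495721043 -0.023314151986051197
{'time': 0.15, 'ee_pos': array([0.25745234, 0.56917976, 0.20474366]), 'eef_rot': array([ 2.10775560e-01,  9.77534339e-01, -5.23151056e-04, -7.74719976e-05]), 'width': 0.08725321609479593, 'ft_force': array([-0.43922433, -0.38556456,  0.42523858])} 0.022
```

View pics/top0.png

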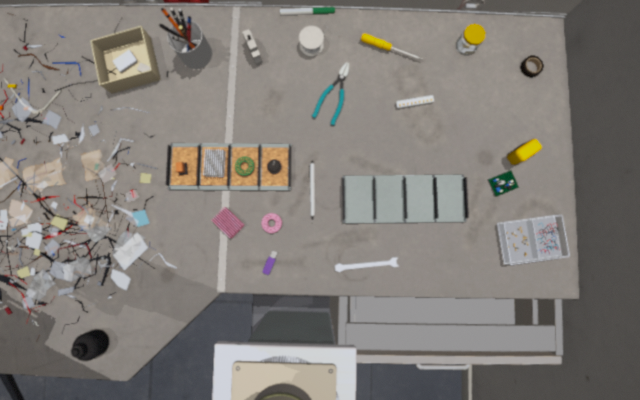

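View pics/side0.png

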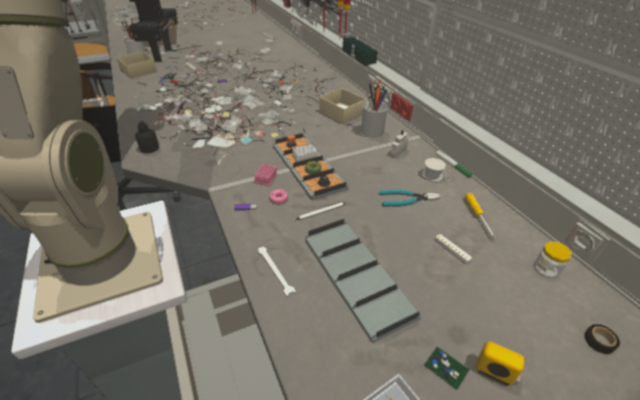

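```bash
python3 - <<'E'
from h import *
c=snap("top");im=c["img"];
A=cv2.resize(im[130:250,155:305],None,fx=5,fy=5,interpolation=cv2.INTER_CUBIC)
cv2.imwrite("pics/A.png",A[:,:,::-1])
hsv=cv2.cvtColor(im,cv2.COLOR_RGB2HSV)
def blobs(m,x0,x1,y0,y1,amin):
    M=np.zeros(m.shape,np.uint8);M[y0:y1,x0:x1]=m[y0:y1,x0:x1]*255
    n,l,st,ce=cv2.connectedComponentsWithStats(M)
    return [(ce[i],st[i],(l==i).astype(np.uint8)) for i in range(1,n) if st[i,4]>=amin]
print(im[200,360],im[200,390],hsv[200,360],hsv[240,330],hsv[165,196],hsv[180,374])
black=hsv[...,2]<60
for nm,b in(("A",(155,300,135,200)),("B",(335,475,165,230))):
    for ce,st,m in blobs(black,*b,30): print(nm,"black",ce.round(1),st,onplane(c,ce,.027).round(4),cv2.minAreaRect(cv2.findNonZero(m)))
for ce,st,m in blobs((hsv[...,1]>110)&(hsv[...,0]<25)&(hsv[...,2]>120),155,300,135,200,100):
    print("cork",st,onplane(c,[[st[0]-.5+st[2]/2,st[1]-.5+st[3]/2]],.014).round(4))
g=(hsv[...,0]>70)&(hsv[...,0]<110)&(hsv[...,1]>12)&(hsv[...,2]>100)
for ce,st,m in blobs(g,335,475,165,230,200):
    rr=cv2.minAreaRect(cv2.findNonZero(m));print("lane",ce.round(1),st,np.round(rr[0],1),np.round(rr[1],1),round(rr[2],1),onplane(c,ce,.012).round(4))
E
```

```text
[160 167 165] [158 166 162] [ 81  11 167] [ 15  22 142] [ 15 126 162] [ 0  0 71]
A black [168.3 164.7] [167 146   4  39  85] [[0.5498 0.2771 0.027 ]] ((168.3563232421875, 165.0169677734375), (2.2355620861053467, 38.052120208740234), 2.726311206817627)
A black [198.5 165.5] [198 147   2  38  41] [[0.5494 0.2074 0.027 ]] ((198.5, 165.5), (37.0, 1.0), 90.0)
A black [274.9 169.3] [269 164  11   9  35] [[0.5445 0.0325 0.027 ]] ((275.0377502441406, 168.86793518066406), (5.633457183837891, 10.68414306640625), 60.945396423339844)
B black [434.9 197.7] [434 178   3  40  78] [[ 0.4885 -0.3311  0.027 ]] ((435.0, 197.5), (39.0, 2.0), 90.0)
B black [465.2 197.9] [463 178   5  40  99] [[ 0.4897 -0.4005  0.027 ]] ((465.1661682128906, 197.4907684326172), (39.0508918762207, 2.4961509704589844), 86.8201675415039)
cork [171 148  27  37 839] [[0.5497 0.2451 0.014 ]]
cork [201 148  27  37 246] [[0.5512 0.1752 0.014 ]]
cork [232 148  26  37 601] [[0.5528 0.1045 0.014 ]]
cork [262 148  26  37 733] [[0.5544 0.0352 0.014 ]]
```

View pics/A.png

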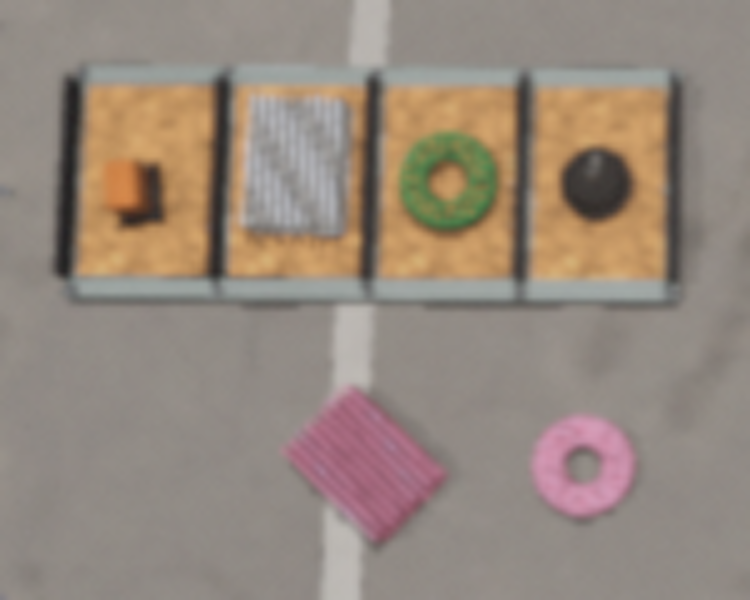

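The crop shows the rack_a lanes left to right: relay (orange, crop 122,188), heat sink (grey, 297,165), toroid (green, 449,180) and knob (black, 597,183). There are two heat-sink shapes and two ring shapes. The pink ones (365,465) and (585,465) lie outside the rack and are the look-alikes, so the grey and green ones in the rack are meant. Targets in rack_b are relay y=-0.105, heat sink -0.035, toroid +0.035 and knob +0.105.

```bash
python3 - <<'E'
from h import *
c=snap("top");im=c["img"];I=im.astype(int);hsv=cv2.cvtColor(im,cv2.COLOR_RGB2HSV)
def comp(m,x0,x1,y0,y1):
    M=np.zeros(m.shape,np.uint8);M[y0:y1,x0:x1]=m[y0:y1,x0:x1]
    n,l,st,ce=cv2.connectedComponentsWithStats(M)
    return sorted([(st[i],(l==i)) for i in range(1,n) if st[i,4]>25],key=lambda a:a[0][0])
grey=(I[...,1]-I[...,0]>=3)
def edges(tag,lanes):
    F=[];Bk=[]
    for st,m in lanes:
        for u in range(st[0]+4,st[0]+st[2]-4):
            v=np.flatnonzero(m[:,u]);F.append([u,v.max()+.5]);Bk.append([u,v.min()-.5])
    f=onplane(c,F,.012);b=onplane(c,Bk,.012)
    pf=np.polyfit(f[:,1],f[:,0],1);pb=np.polyfit(b[:,1],b[:,0],1)
    print(tag,"front",pf.round(4),"back",pb.round(4),"len",(np.polyval(pb,f[:,1].mean())-np.polyval(pf,f[:,1].mean())).round(4))
L=comp(grey,335,475,165,230)
L=[l for l in L if l[0][4]>300];print([l[0].tolist() for l in L]);edges("B",L)
M=grey|((hsv[...,1]>90)&(hsv[...,0]<25))
LA=[l for l in comp(M,160,300,138,198) if l[0][4]>300];print([l[0].tolist() for l in LA]);edges("A",LA)
# fences from dark vertical profile, subpixel, tops at .027
for tag,u0,u1,v0,v1 in(("A",162,297,150,186),("B",338,474,182,216)):
  for v in (v0+1,(v0+v1)//2,v1-1) if tag=="B" else (v0,v1):
    row=I[v-1:v+2,u0:u1].mean((0,2));d=np.clip(105-row,0,None)
    n,l,st,ce=cv2.connectedComponentsWithStats((d>0).astype(np.uint8)[None])
    o=[]
    for i in range(1,n):
        k=l[0]==i
        if d[k].sum()>20:o.append((u0+(np.arange(len(d))[k]*d[k]).sum()/d[k].sum()))
    print(tag,v,[(round(u,1),*onplane(c,[u,v],.027)[0,:2].round(4)) for u in o])
def part(tag,m,z,x0,x1,y0,y1):
    for st,k in comp(m,x0,x1,y0,y1):
        p=cv2.findNonZero(k.astype(np.uint8));rr=cv2.minAreaRect(p)
        q=onplane(c,cv2.boxPoints(rr),z);print(tag,st,np.round(rr[0],1),"w",q.mean(0).round(4),np.linalg.norm(q[1]-q[0]).round(4),np.linalg.norm(q[2]-q[1]).round(4),"ang",round(rr[2],1))
part("relay",(hsv[...,0]<13)&(hsv[...,1]>160)&(hsv[...,2]>150),.053,171,198,150,185)
part("sink",(hsv[...,1]<60)&(hsv[...,2]>60),.040,202,228,149,182)
part("tor",(I[...,1]>I[...,0]+5)&(hsv[...,1]>60),.024,232,258,150,185)
part("knob",(hsv[...,2]<75),.025,263,287,155,180)
E
```

```text
[[344, 175, 122, 48, 5440]]
B front [-0.0342  0.4234] back [-0.0339  0.5326] len 0.1091
[[169, 185, 89, 5, 307], [171, 147, 27, 38, 958], [201, 148, 28, 37, 315], [231, 148, 28, 37, 955], [262, 148, 27, 38, 824]]
A front [-0.0457  0.5101] back [-0.1972  0.5751] len 0.0413
A 150 [(np.float64(169.1), np.float64(0.5839), np.float64(0.2779)), (np.float64(199.0), np.float64(0.5854), np.float64(0.2084)), (np.float64(229.0), np.float64(0.5868), np.float64(0.1393)), (np.float64(259.1), np.float64(0.5884), np.float64(0.0704)), (np.float64(289.6), np.float64(0.59), np.float64(0.0006))]
A 186 [(np.float64(289.3), np.float64(0.5072), np.float64(-0.0014))]
B 183 [(np.float64(342.4), np.float64(0.5169), np.float64(-0.121)), (np.float64(373.5), np.float64(0.5186), np.float64(-0.1914)), (np.float64(403.8), np.float64(0.5203), np.float64(-0.2604)), (np.float64(434.2), np.float64(0.522), np.float64(-0.3298)), (np.float64(464.4), np.float64(0.5237), np.float64(-0.3994))]
B 199 [(np.float64(342.6), np.float64(0.4806), np.float64(-0.1221)), (np.float64(373.9), np.float64(0.4823), np.float64(-0.1925)), (np.float64(404.5), np.float64(0.4839), np.float64(-0.2618)), (np.float64(435.0), np.float64(0.4855), np.float64(-0.3312)), (np.float64(465.2), np.float64(0.4871), np.float64(-0.4006))]
B 215 [(np.float64(342.9), np.float64(0.4447), np.float64(-0.1235)), (np.float64(374.3), np.float64(0.4463), np.float64(-0.1938)), (np.float64(405.0), np.float64(0.4478), np.float64(-0.2629)), (np.float64(435.6), np.float64(0.4494), np.float64(-0.3322)), (np.float64(465.9), np.float64(0.4508), np.float64(-0.4015))]
sink [203 149  22  28 559] [213.5 162.5] w [0.5548 0.1699 0.04  ] 0.0477 0.0616 ang 90.0
tor [235 157  19  19 219] [244. 166.] w [0.5511 0.1037 0.024 ] 0.0413 0.0416 ang 90.0
knob [268 161  13  12 106] [274.  166.5] w [0.5513 0.0351 0.025 ] 0.0254 0.0274 ang 0.0
```

```bash
cat >> h.py <<'E'
def go(x,y,z,yaw):
    """turn (rotvec, tool) and shift (tool) from the current pose to a downward pose closing along yaw"""
    s=readout.read_state();T=R.from_quat(s["eef_rot"])
    cy,sy=np.cos(yaw),np.sin(yaw)
    G=R.from_matrix(np.array([[-sy,cy,0],[cy,sy,0],[0,0,-1.]]))
    t=(T.inv()*G).as_rotvec();d=T.inv().apply(np.array([x,y,z])-s["ee_pos"])
    print("turn",t.round(4),"shift",d.round(4),"t",round(s["time"],2))
E
python3 - <<'E'
from h import *
go(.551,.2,.25,0.0)
c=snap("top");hsv=cv2.cvtColor(c["img"],cv2.COLOR_RGB2HSV)
print(hsv[158:176,174:190,2])
E
```

```text
turn [-5.000e-04  4.000e-04  1.146e+00] shift [-0.4196 -0.2156 -0.0449] t 0.25
[[201 198 194 191 192 194 201 209 211 211 207 203 202 200 199 199]
 [199 197 195 194 193 196 201 208 211 210 209 208 205 200 193 194]
 [197 195 193 193 196 200 204 206 207 207 209 209 207 201 193 191]
 [198 196 195 194 194 199 202 196 191 193 198 198 197 197 195 194]
 [201 200 199 199 200 202 200 184 160 157 160 156 159 182 193 193]
 [205 204 203 204 204 206 202 180 145 121 110  96 114 163 184 188]
 [209 206 204 205 207 207 203 183 143 107  84  65  89 143 172 182]
 [206 204 204 206 207 209 206 188 149 107  80  61  81 134 168 182]
 [197 200 204 206 208 209 207 190 154 112  83  63  76 129 167 184]
 [195 199 203 206 209 210 208 192 156 114  86  67  72 120 166 186]
 [198 201 203 206 208 211 209 194 158 116  88  70  73 122 172 190]
 [196 198 201 205 208 211 210 196 162 118  88  69  79 125 173 189]
 [192 190 193 198 200 201 198 185 152 114  87  69  75 120 164 178]
 [184 178 175 174 165 158 150 138 117  97  85  67  66 106 153 167]
 [183 178 175 162 136 107  95  91  83  73  67  61  61  99 149 169]
 [187 186 187 180 148  96  61  59  56  53  59  63  68 101 156 180]
 [188 192 195 188 157 103  68  64  71  85 106 115 118 137 168 186]
 [191 196 200 189 161 137 130 127 134 147 167 176 177 181 188 190]]
```

>>> step_arm(deltas=[[[0,0,0.16,-0.05,-0.027,-0.02,100],[0,0,0.32,-0.1,-0.054,-0.045,100],[0,0,0.48,-0.15,-0.08,-0.045,100],[0,0,0.64,-0.2,-0.107,-0.045,100],[0,0,0.8,-0.25,-0.13,-0.045,100],[0,0,0.96,-0.3,-0.16,-0.045,100],[0,0,1.1,-0.35,-0.185,-0.045,100],[0,0,1.146,-0.4,-0.21,-0.045,100],[0,0,1.146,-0.42,-0.216,-0.045,100],[0,0,1.146,-0.42,-0.216,-0.045,100],[0,0,1.146,-0.42,-0.216,-0.045,100]]])

```text
time: 1.68
ee_pos: [0.5505, 0.2008, 0.2502]
eef_rot: [0.707, 0.708, -0.0, -0.0]
ft_force: [-0.7, 0.3, -0.9]
width: 0.0869
grip_force: 0.0
```

```bash
python3 - <<'E'
from h import *
c=snap("wrist","w1");go(.551,.2,.25,0.0);print(c["origin"])
E
```

```text
turn [-0.0004 -0.0006  0.0021] shift [-0.001   0.0006  0.0003] t 1.73
[0.5504633  0.27892709 0.42813836]
```

View pics/w1.png

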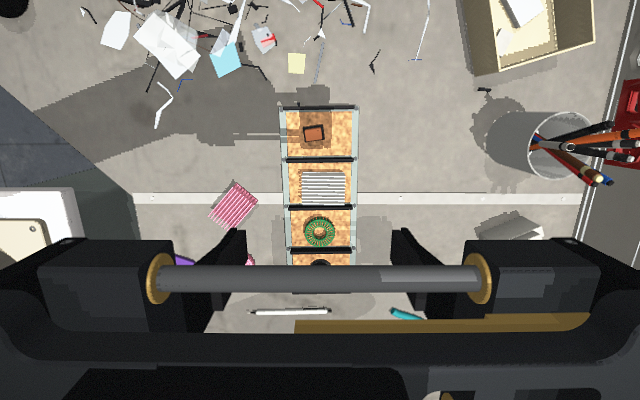

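The wrist view shows the relay at (313,133), the heat sink at (323,188), the toroid at (319,231), and the knob partly hidden at (320,262).

```bash
python3 - <<'E'
from h import *
c=snap("wrist");im=c["img"];I=im.astype(int);hsv=cv2.cvtColor(im,cv2.COLOR_RGB2HSV)
cv2.imwrite("pics/w1c.png",cv2.resize(im[98:270,270:370],None,fx=3.4,fy=3.4,interpolation=cv2.INTER_NEAREST)[:,:,::-1])
print(hsv[120:146:3,300:328:3].tolist()[2:7])
def part(tag,m,z,x0,x1,y0,y1):
    M=np.zeros(m.shape,np.uint8);M[y0:y1,x0:x1]=m[y0:y1,x0:x1]
    n,l,st,ce=cv2.connectedComponentsWithStats(M)
    if n<2: print(tag,"none");return
    i=1+st[1:,4].argmax();rr=cv2.minAreaRect(cv2.findNonZero((l==i).astype(np.uint8)))
    q=onplane(c,cv2.boxPoints(rr),z);e=[q[1]-q[0],q[2]-q[1]]
    print(tag,st[i],q.mean(0).round(4),[(np.linalg.norm(a).round(4),np.arctan2(a[1],a[0]).round(3)) for a in e])
part("relay",(hsv[...,0]<13)&(hsv[...,1]>110)&(hsv[...,2]<185),.053,300,328,121,146)
part("sink",(hsv[...,1]<70)&(hsv[...,2]>100),.040,292,352,165,204)
part("tor",(I[...,1]>I[...,0]+5)&(hsv[...,1]>60),.024,300,340,212,250)
E
```

```text
[[[15, 127, 177], [14, 129, 174], [14, 112, 130], [14, 113, 99], [11, 55, 51], [99, 53, 34], [105, 49, 31], [120, 8, 34], [14, 126, 199], [15, 124, 199]], [[14, 123, 190], [109, 68, 30], [10, 149, 106], [10, 146, 119], [11, 153, 148], [10, 157, 177], [10, 153, 192], [12, 105, 61], [14, 125, 161], [14, 126, 182]], [[14, 122, 176], [14, 80, 64], [11, 155, 197], [10, 153, 193], [10, 157, 192], [10, 154, 192], [10, 153, 192], [10, 150, 146], [14, 123, 154], [14, 124, 177]], [[14, 123, 172], [14, 121, 181], [10, 155, 193], [11, 155, 188], [11, 154, 187], [10, 153, 187], [11, 155, 186], [11, 157, 184], [14, 112, 123], [13, 124, 202]], [[14, 125, 176], [13, 123, 180], [10, 156, 188], [10, 156, 183], [10, 154, 182], [11, 156, 180], [10, 153, 183], [11, 158, 184], [12, 83, 55], [14, 124, 195]]]
relay [306 136  17   6  63] [0.5445 0.244  0.053 ] [(np.float64(0.0205), np.float64(0.125)), (np.float64(0.0057), np.float64(-1.439))]
sink [ 292  165   60   39 1436] [0.5544 0.1817 0.04  ] [(np.float64(0.0786), np.float64(0.002)), (np.float64(0.0532), np.float64(-1.537))]
tor [305 217  30  31 466] [0.552  0.1044 0.024 ] [(np.float64(0.0424), np.float64(0.002)), (np.float64(0.0482), np.float64(-1.553))]
```

View pics/w1c.png

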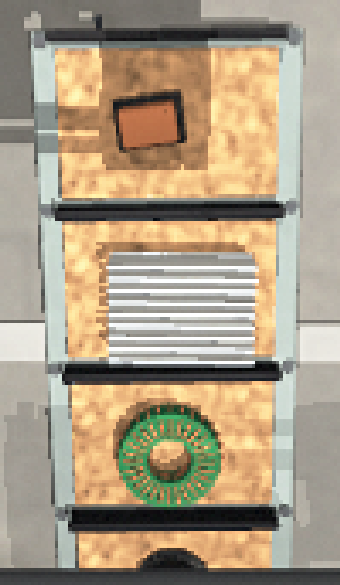

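The enlarged crop confirms the relay top as the orange quad at crop (150,120). The heat sink is at (182,307) with a slight yaw and the toroid at (170,460), all in the cork rack.

```bash
python3 - <<'E'
from h import *
c=snap("wrist");im=c["img"];I=im.astype(int);hsv=cv2.cvtColor(im,cv2.COLOR_RGB2HSV)
def part(tag,m,z,x0,x1,y0,y1):
    M=np.zeros(m.shape,np.uint8);M[y0:y1,x0:x1]=m[y0:y1,x0:x1]
    n,l,st,ce=cv2.connectedComponentsWithStats(M)
    i=1+st[1:,4].argmax();rr=cv2.minAreaRect(cv2.findNonZero((l==i).astype(np.uint8)))
    q=onplane(c,cv2.boxPoints(rr),z);e=[q[1]-q[0],q[2]-q[1]]
    print(tag,st[i],q.mean(0).round(4),[(np.linalg.norm(a).round(4),np.arctan2(a[1],a[0]).round(3)) for a in e])
part("relay",(hsv[...,0]<13)&(hsv[...,1]>138),.053,300,328,121,146)
part("sink",(hsv[...,1]<70)&(hsv[...,2]>100),.040,299,349,168,204)
go(.545,.2443,.20,.1)
E
```

```text
relay [305 127  17  15 203] [0.5433 0.2495 0.053 ] [(np.float64(0.0204), np.float64(0.151)), (np.float64(0.0153), np.float64(-1.411))]
sink [ 299  172   50   32 1388] [0.5572 0.1769 0.04  ] [(np.float64(0.0437), np.float64(1.554)), (np.float64(0.0657), np.float64(0.002))]
turn [-0.0001 -0.0005 -0.0979] shift [ 0.0434 -0.0054  0.0504] t 1.82
```

```bash
python3 - <<'E'
from h import *
go(.544,.246,.039,.12)
E
```

```text
turn [-1.000e-04 -5.000e-04 -1.179e-01] shift [ 0.0451 -0.0064  0.2114] t 1.82
```

>>> step_arm(deltas=[[[0,0,-0.118,0.045,-0.006,0.03,100],[0,0,-0.118,0.045,-0.006,0.08,100],[0,0,-0.118,0.045,-0.006,0.12,100],[0,0,-0.118,0.045,-0.006,0.15,100],[0,0,-0.118,0.045,-0.006,0.17,100],[0,0,-0.118,0.045,-0.006,0.19,100],[0,0,-0.118,0.045,-0.006,0.205,100],[0,0,-0.118,0.045,-0.006,0.211,100],[0,0,-0.118,0.045,-0.006,0.211,100],[0,0,-0.118,0.045,-0.006,0.211,0],[0,0,-0.118,0.045,-0.006,0.211,0],[0,0,-0.118,0.045,-0.006,0.211,0],[0,0,-0.118,0.045,-0.006,0.211,0],[0,0,-0.118,0.045,-0.006,0.211,0],[0,0,-0.118,0.045,-0.006,0.211,0]]], squeeze=10)

```text
time: 3.7
ee_pos: [0.5452, 0.2446, 0.0393]
eef_rot: [0.664, 0.748, 0.0, -0.0]
ft_force: [0.2, -0.3, 0.2]
width: 0.0351
grip_force: 0.0
```

>>> step_arm(deltas=[[[0,0,0,0,0,0,0],[0,0,0,0,0,0,0],[0,0,0,0,0,0,0],[0,0,0,0,0,0,0],[0,0,0,0,0,-0.02,0],[0,0,0,0,0,-0.04,0],[0,0,0,0,0,-0.07,0],[0,0,0,0,0,-0.1,0],[0,0,0,0,0,-0.1,0]]], squeeze=10)

```text
time: 4.82
ee_pos: [0.5466, 0.2452, 0.1419]
eef_rot: [0.664, 0.748, 0.002, 0.001]
ft_force: [0.1, 0.6, 0.3]
width: 0.0008
grip_force: 0.0
```

```bash
python3 - <<'E'
from h import *
s=readout.read_state();print(s["width"],s["grip_force"])
go(.4906,-.367,.139,.034);go(.4906,-.367,.0375,.034)
E
```

```text
0.0008354899846863252 0.0
turn [ 0.0039 -0.0021  0.0838] shift [-0.6014 -0.1276  0.0012] t 4.83
turn [ 0.0039 -0.0021  0.0838] shift [-0.6016 -0.128   0.1027] t 4.83
```

```bash
python3 - <<'E'
from h import *
c=snap("wrist");t=snap("top")
a=cv2.resize(c["img"][60:300,200:440],(480,480));b=cv2.resize(t["img"][125:205,155:215],(360,480),interpolation=cv2.INTER_CUBIC)
cv2.imwrite("pics/m2.png",np.hstack([a,b[:,:320]])[:,:,::-1])
E
```

```text
(no output)
```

View pics/m2.png

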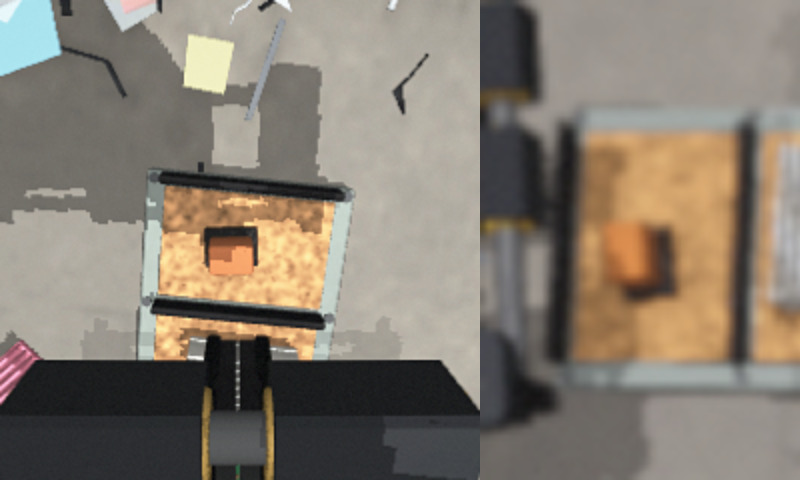

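```bash
python3 - <<'E'
from h import *
cs=[]
for n,b in(("wrist",(290,340,165,205)),("top",(170,192,150,180))):
    c=snap(n);hsv=cv2.cvtColor(c["img"],cv2.COLOR_RGB2HSV)
    m=(hsv[...,0]<12)&(hsv[...,1]>(138 if n=="wrist" else 150));M=np.zeros(m.shape,np.uint8);M[b[2]:b[3],b[0]:b[1]]=m[b[2]:b[3],b[0]:b[1]]
    k,l,st,ce=cv2.connectedComponentsWithStats(M);i=1+st[1:,4].argmax();x,y,w,h,a=st[i]
    rr=cv2.minAreaRect(cv2.findNonZero((l==i).astype(np.uint8)));q=onplane(c,cv2.boxPoints(rr),.053)
    print(n,st[i],ce[i],onplane(c,ce[i],.053),onplane(c,ce[i],.014),[np.linalg.norm(q[j+1]-q[j]).round(4) for j in(0,1)]);cs.append((c,ce[i]))
    print(hsv[y-4:y+h+4:3,x+w//2].tolist(), c["origin"])
o=[c["origin"] for c,_ in cs];d=[ray(c,p)[0] for c,p in cs]
A=np.c_[d[0],-d[1]];t=np.linalg.lstsq(A,o[1]-o[0],rcond=None)[0];print(o[0]+t[0]*d[0],o[1]+t[1]*d[1])
E
```

```text
wrist [306 178  23  18 217] [315.41935484 184.16129032] [[0.54081598 0.25615644 0.053     ]] [[0.54154705 0.24639235 0.014     ]] [np.float64(0.0202), np.float64(0.0162)]
[[140, 26, 30], [90, 29, 35], [9, 151, 108], [10, 154, 161], [13, 144, 250], [13, 140, 249], [13, 147, 247], [12, 144, 246], [14, 130, 208]] [0.53586763 0.32224629 0.31697795]
top [182 165   2   7   8] [182.875 168.375] [[0.53761551 0.23386988 0.053     ]] [[0.5440365  0.24741189 0.014     ]] [np.float64(0.0022), np.float64(0.0135)]
[[16, 128, 202], [12, 163, 114], [11, 162, 121], [11, 164, 120], [8, 66, 58]] [ 0.3956015  -0.06564048  0.91556823]
[0.5415008  0.24701005 0.01646723] [0.54360266 0.2464969  0.0166351 ]
```

The gripper closed on nothing, or the relay slipped out. I'll look at it closely from the wrist and side cameras.

```bash
python3 - <<'E'
from h import *
c=snap("wrist");t=snap("side");u=snap("top")
N=cv2.INTER_NEAREST
a=cv2.resize(c["img"][160:210,285:345],(480,400),interpolation=N)
b=cv2.resize(t["img"][125:165,265:305],(320,320),interpolation=N)
d=cv2.resize(u["img"][142:192,165:205],(320,400),interpolation=N)
o=np.zeros((600,800,3),np.uint8);o[:400,:480]=a;o[:400,480:]=d;o[400:,:200]=b[:200,:200];
o[400:600,:320]=cv2.resize(t["img"][130:155,270:310],(320,200),interpolation=N)
cv2.imwrite("pics/m3.png",o[:,:,::-1])
for C in(t,):
  print(proj(C,[[.543,.248,.053],[.543,.248,.014],[.543,.1749,.04],[.552,.104,.03]]).round(1))
E
```

```text
[[290.6 134.1]
 [291.  145.2]
 [300.1 149.9]
 [313.  164.9]]
```

View pics/m3.png

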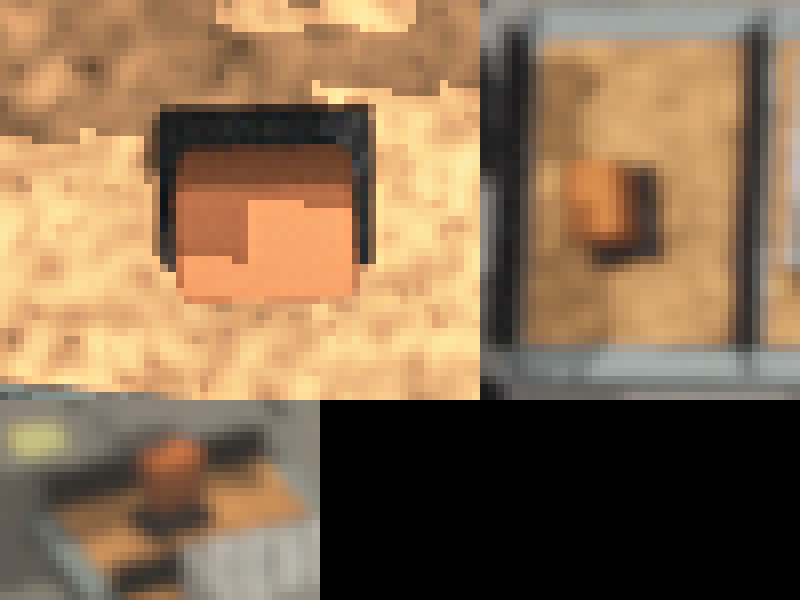

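The relay stands upright. Its orange case is narrower than its dark foot, and the case's side faces biased my earlier centroids. Top-face centres are wrist (318.3,190.7) and top camera (179.3,167.2).

```bash
python3 - <<'E'
from h import *
c=snap("wrist");u=snap("top")
P=[(c,[318.3,190.7]),(u,[179.3,167.2])]
o=[k["origin"] for k,_ in P];d=[ray(k,p)[0] for k,p in P]
t=np.linalg.lstsq(np.c_[d[0],-d[1]],o[1]-o[0],rcond=None)[0];print(o[0]+t[0]*d[0],o[1]+t[1]*d[1])
for k,p in P: print(onplane(k,p,.053))
print("wrist top face corners",onplane(c,[[307,183.8],[329.6,183.8],[307.5,197.8],[329.6,197.8]],.053).round(4))
print("base outline far edge",onplane(c,[[304.4,173],[331.9,173]],.017).round(4))
print("topcam base near edge",onplane(u,[[187.5,168],[183,174.8]],.016).round(4))
print(readout.read_state()["ee_pos"],R.from_quat(readout.read_state()["eef_rot"]).as_rotvec())
E
```

```text
[0.54419487 0.24650287 0.03956466] [0.54235089 0.246904   0.0393989 ]
[[0.5437867  0.25017846 0.053     ]]
[[0.54007285 0.24205226 0.053     ]]
wrist top face corners [[0.5327 0.2555 0.053 ]
 [0.5533 0.258  0.053 ]
 [0.5346 0.2422 0.053 ]
 [0.5551 0.2446 0.053 ]]
base outline far edge [[0.5283 0.2575 0.017 ]
 [0.5566 0.2609 0.017 ]]
topcam base near edge [[0.5448 0.236  0.016 ]
 [0.5287 0.2454 0.016 ]]
[0.54501567 0.24445234 0.13881152] [-2.08640575e+00 -2.34840425e+00  1.22441329e-03]
```

```bash
python3 - <<'E'
from h import *
go(.543,.2475,.0375,.11)
E
```

```text
turn [-0.0007  0.0003  0.008 ] shift [ 0.0033 -0.0016  0.1013] t 5.28
```

>>> step_arm(deltas=[[[0,0,0.008,0.003,-0.002,0,100],[0,0,0.008,0.003,-0.002,0,100],[0,0,0.008,0.003,-0.002,0,100],[0,0,0.008,0.003,-0.002,0,100],[0,0,0.008,0.003,-0.002,0,100],[0,0,0.008,0.003,-0.002,0.02,100],[0,0,0.008,0.003,-0.002,0.04,100],[0,0,0.008,0.003,-0.002,0.06,100],[0,0,0.008,0.003,-0.002,0.08,100],[0,0,0.008,0.003,-0.002,0.095,100],[0,0,0.008,0.003,-0.002,0.101,100],[0,0,0.008,0.003,-0.002,0.101,0],[0,0,0.008,0.003,-0.002,0.101,0],[0,0,0.008,0.003,-0.002,0.101,0],[0,0,0.008,0.003,-0.002,0.101,0],[0,0,0.008,0.003,-0.002,0.101,0],[0,0,0.008,0.003,-0.002,0.101,0],[0,0,0.008,0.003,-0.002,0.101,0],[0,0,0.008,0.003,-0.002,0.101,0],[0,0,0.008,0.003,-0.002,0.101,0]]], squeeze=15)

```text
time: 7.78
ee_pos: [0.5429, 0.2473, 0.0383]
eef_rot: [0.667, 0.745, -0.0, -0.0]
ft_force: [-0.7, 0.2, -0.4]
width: 0.0059
grip_force: 0.0
```

```bash
python3 - <<'E'
from h import *
c=snap("wrist");u=snap("top");t=snap("side");N=cv2.INTER_NEAREST
o=np.zeros((600,800,3),np.uint8);o[:400,:480]=cv2.resize(c["img"][100:300,200:440],(480,400),interpolation=N)
o[:400,480:]=cv2.resize(u["img"][142:192,165:205],(320,400),interpolation=N)
o[400:,:320]=cv2.resize(t["img"][120:160,265:329],(320,200),interpolation=N)
cv2.imwrite("pics/m4.png",o[:,:,::-1]);s=readout.read_state();print(s["width"],s["time"])
tip=R.from_quat(s["eef_rot"]).apply([0,0,.022])+s["ee_pos"]
for k in(c,u,t):print(proj(k,[tip,s["ee_pos"]]).round(1))
E
```

```text
0.0007540274053147875 7.925
[[318.6 221.8]
 [318.6 234. ]]
[[182.6 168.7]
 [179.3 167. ]]
[[291.1 144.7]
 [290.8 138.5]]
```

View pics/m4.png

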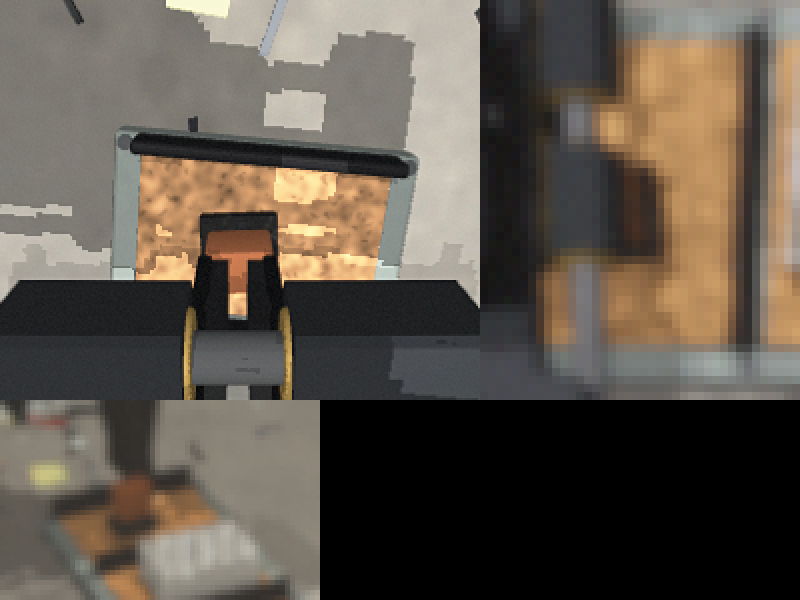

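```bash
python3 - <<'E'
from h import *
c=cams.camera("wrist");im=cv2.imread("pics/w1.png")[:,:,::-1].astype(int)
T=np.eye(4);T[:3,:3]=R.from_quat([.707,.708,0,0]).as_matrix();T[:3,3]=[.5505,.2008,.2502]
W=T@np.array(c["T_tool_cam"]);c["origin"]=W[:3,3];c["rotation"]=W[:3,:3]
print(np.round(c["T_tool_cam"],4).tolist())
g=(im[...,1]-im[...,0]>=3)&(im.sum(2)>300)
for v in(115,128,145,152,170,185):
    u=np.flatnonzero(g[v,270:370])+270
    q=onplane(c,[[u.min()-.5,v],[u.max()+.5,v]],.012);print(v,u.min(),u.max(),np.linalg.norm(q[1]-q[0]).round(4),q.mean(0).round(4))
# dark fence rows along mid column
col=im[:,330].sum(1);d=[v for v in range(95,260) if col[v]<150];print(d)
print(onplane(c,[[330,v] for v in d],.027)[:,1].round(3))
E
```

```text
[[0.0001, 0.9588, 0.2842, 0.0783], [1.0, -0.0002, 0.0003, -0.0], [0.0003, 0.2842, -0.9588, -0.1779], [0.0, 0.0, 0.0, 1.0]]
115 279 358 0.1091 [0.5504 0.2719 0.012 ]
128 280 358 0.109 [0.5511 0.2545 0.012 ]
145 280 357 0.1094 [0.5504 0.2312 0.012 ]
152 281 357 0.1087 [0.5511 0.2214 0.012 ]
170 282 357 0.1091 [0.5519 0.1956 0.012 ]
185 283 356 0.1078 [0.552  0.1734 0.012 ]
[107, 108, 158, 159, 161, 206, 207, 209, 222, 247, 248, 249, 250, 251, 253]
[0.282 0.281 0.215 0.214 0.211 0.146 0.145 0.142 0.122 0.082 0.08  0.078
 0.077 0.075 0.072]
```

Wrist scale checks out: the board measures 109 mm against 110. But in the wrist and side views the fingertips seem to end near the relay's top, shorter than stated. I'll open and probe downward in small steps, watching the force.

>>> step_arm(deltas=[[[0,0,0,0,0,-0.03,100],[0,0,0,0,0,-0.03,100],[0,0,0,0,0,-0.03,100],[0,0,0,0,0,-0.03,100],[0,0,0,0,0,-0.03,100],[0,0,0,0,0,-0.03,100],[0,0,0,0,0,-0.03,100],[0,0,0,0,0,-0.03,100],[0,0,0,0,0,-0.03,100],[0,0,0,0,0,-0.03,100]]])

```text
time: 9.22
ee_pos: [0.5429, 0.2474, 0.0684]
eef_rot: [0.667, 0.745, 0.0, -0.0]
ft_force: [0.5, 0.9, -0.3]
width: 0.0852
grip_force: 0.0
```

```bash
python3 - <<'E'
from h import *
c=snap("wrist");t=snap("side");N=cv2.INTER_NEAREST
o=np.zeros((600,800,3),np.uint8);o[:500,:]=c["img"][60:310:,120:520].repeat(2,0).repeat(2,1)
o[400:,480:]=cv2.resize(t["img"][105:155,255:335],(320,200),interpolation=N)
cv2.imwrite("pics/m5.png",o[:,:,::-1]);s=readout.read_state();print(s["width"],s["time"],s["ee_pos"])
for k in(c,t):print(proj(k,s["ee_pos"]+R.from_quat(s["eef_rot"]).apply([[0,.0435,z] for z in(0,.022)]+[[0,-.0435,z] for z in(0,.022)]+[[0.0095,.0435,z] for z in(0,.022)])).round(1).tolist())
E
```

```text
0.0863537327604005 9.325 [0.54291553 0.24732786 0.06836822]
[[384.9, 234.0], [378.4, 221.8], [252.2, 234.0], [258.7, 221.7], [385.9, 220.5], [379.2, 209.4]]
[[303.2, 126.1], [303.3, 132.5], [277.4, 133.4], [277.8, 139.9], [301.6, 124.8], [301.8, 131.1]]
```

View pics/m5.png

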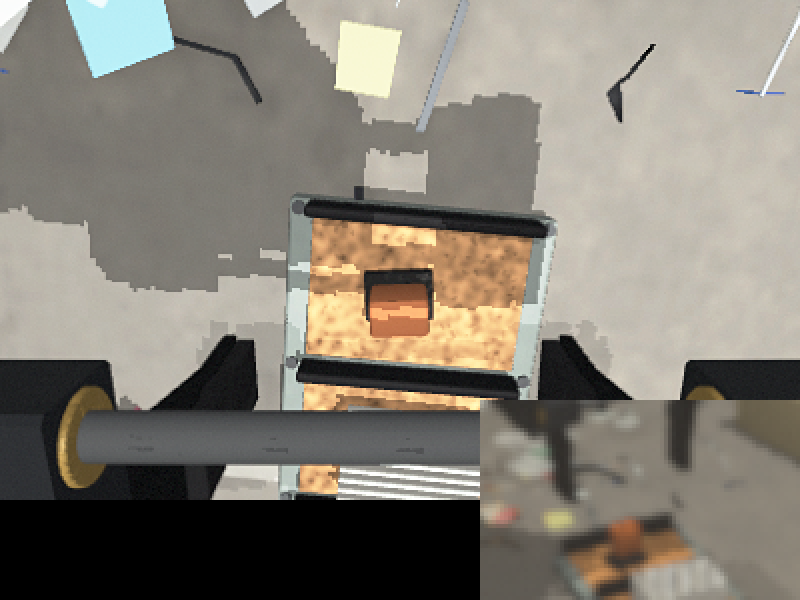

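The side view puts the fingertips at about (277.5,130) and (305,122), roughly 10 px above where the stated 22 mm tip projects. In the wrist view they end at row 227.5, 142 px apart. Both agree that the real tips are about 12.5 mm behind the reported TCP, i.e. 34 mm short of nominal. I'll use tip_z = ee_z + 0.0125 and approach stepwise, checking the force.

>>> step_arm(deltas=[[[0,0,0,0,0,0.015,100],[0,0,0,0,0,0.03,100],[0,0,0,0,0,0.04,100],[0,0,0,0,0,0.05,100],[0,0,0,0,0,0.058,100],[0,0,0,0,0,0.058,100]]])

```text
time: 10.07
ee_pos: [0.5426, 0.2471, 0.0097]
eef_rot: [0.667, 0.745, -0.0, -0.0]
ft_force: [0.0, -0.2, -0.5]
width: 0.087
grip_force: 0.0
```

No force with the nominal tip already 12 mm below the table, which confirms the offset. Going slightly lower and closing.

>>> step_arm(deltas=[[[0,0,0,0,0,0.0025,100],[0,0,0,0,0,0.005,100],[0,0,0,0,0,0.005,0],[0,0,0,0,0,0.005,0],[0,0,0,0,0,0.005,0],[0,0,0,0,0,0.005,0],[0,0,0,0,0,0.005,0],[0,0,0,0,0,0.005,0],[0,0,0,0,0,0.005,0],[0,0,0,0,0,0.005,0],[0,0,0,0,0,0.005,0]]], squeeze=12)

```text
time: 11.45
ee_pos: [0.5429, 0.2474, 0.0053]
eef_rot: [0.667, 0.745, 0.0, -0.0]
ft_force: [0.2, -0.1, -0.5]
width: 0.028
grip_force: 12.0
```

```bash
python3 - <<'E'
from h import *
s=readout.read_state();print(s["width"],s["grip_force"],s["ft_force"],s["ee_pos"])
go(.4906,-.367,.105,.034);go(.4906,-.367,.0035,.034)
E
```

```text
0.027961767737310253 11.999739382881671 [ 0.24178455 -0.13938737 -0.47471529] [0.54286007 0.24736156 0.00533393]
turn [-0.     -0.0001  0.0761] shift [-0.6049 -0.1194 -0.0997] t 11.45
turn [-0.     -0.0001  0.0761] shift [-0.6049 -0.1194  0.0018] t 11.45
```

>>> step_arm(deltas=[[[0,0,0,0,0,-0.02,0],[0,0,0,0,0,-0.05,0],[0,0,0,0,0,-0.085,0],[0,0,0.01,-0.02,-0.004,-0.1,0],[0,0,0.02,-0.07,-0.014,-0.1,0],[0,0,0.03,-0.12,-0.024,-0.1,0],[0,0,0.04,-0.17,-0.034,-0.1,0],[0,0,0.05,-0.22,-0.043,-0.1,0],[0,0,0.06,-0.27,-0.053,-0.1,0],[0,0,0.07,-0.32,-0.063,-0.1,0],[0,0,0.076,-0.37,-0.073,-0.1,0],[0,0,0.076,-0.42,-0.083,-0.1,0],[0,0,0.076,-0.47,-0.093,-0.1,0],[0,0,0.076,-0.52,-0.103,-0.1,0],[0,0,0.076,-0.56,-0.111,-0.1,0],[0,0,0.076,-0.59,-0.116,-0.1,0],[0,0,0.076,-0.605,-0.119,-0.1,0],[0,0,0.076,-0.605,-0.119,-0.1,0],[0,0,0.076,-0.605,-0.119,-0.1,0]]])

```text
time: 13.82
ee_pos: [0.4913, -0.3657, 0.1052]
eef_rot: [0.695, 0.719, 0.0, -0.0]
ft_force: [0.7, -0.2, -0.3]
width: 0.0282
grip_force: 12.0
```

```bash
python3 - <<'E'
from h import *
s=readout.read_state();print(s["width"],s["grip_force"],s["ee_pos"])
go(.4906,-.367,.0035,.034)
c=snap("wrist","w2");I=c["img"].astype(int)
d=(I.sum(2)<120)
for u in (300,340):
    v=[k for k in range(60,225) if d[k,u]];print(u,v,onplane(c,[[u,k] for k in v],.027)[:,:2].round(3).tolist() if v else "")
E
```

```text
0.02816462191602793 12.000021000858396 [ 0.4913348  -0.3656715   0.10519841]
turn [ 0.0001 -0.0011  0.0012] shift [-0.0014 -0.0008  0.1017] t 13.82
300 [82, 83, 159, 160, 161, 164, 165, 223, 224] [[0.473, -0.266], [0.473, -0.267], [0.474, -0.33], [0.474, -0.33], [0.474, -0.331], [0.474, -0.334], [0.474, -0.335], [0.475, -0.389], [0.475, -0.39]]
340 [82, 83, 159, 160, 161, 165, 223, 224] [[0.505, -0.265], [0.505, -0.266], [0.509, -0.328], [0.509, -0.329], [0.509, -0.33], [0.509, -0.334], [0.512, -0.388], [0.512, -0.389]]
```

View pics/w2.png

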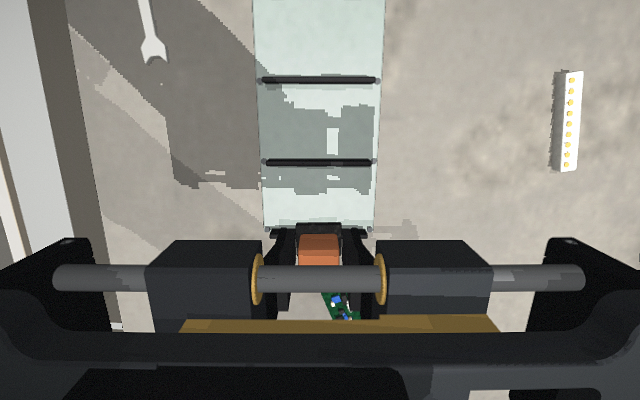

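The wrist view shows the relay held at (319,248) over the rightmost lane, with fences at rows 80 and 162. Their positions match the top-camera estimate. Lowering and releasing.

>>> step_arm(deltas=[[[0,0,0,-0.001,-0.001,0.03,0],[0,0,0,-0.001,-0.001,0.06,0],[0,0,0,-0.001,-0.001,0.08,0],[0,0,0,-0.001,-0.001,0.092,0],[0,0,0,-0.001,-0.001,0.098,0],[0,0,0,-0.001,-0.001,0.1015,0],[0,0,0,-0.001,-0.001,0.1015,0],[0,0,0,-0.001,-0.001,0.1015,0],[0,0,0,-0.001,-0.001,0.1015,40],[0,0,0,-0.001,-0.001,0.1015,60],[0,0,0,-0.001,-0.001,0.1015,100],[0,0,0,-0.001,-0.001,0.1015,100],[0,0,0,-0.001,-0.001,0.1015,100],[0,0,0,-0.001,-0.001,0.09,100],[0,0,0,-0.001,-0.001,0.06,100],[0,0,0,-0.001,-0.001,0.02,100],[0,0,0,-0.001,-0.001,0,100],[0,0,0,-0.001,-0.001,0,100]]])

```text
time: 16.12
ee_pos: [0.4908, -0.3686, 0.1067]
eef_rot: [0.695, 0.719, 0.001, 0.001]
ft_force: [-0.7, 0.7, 0.3]
width: 0.087
grip_force: 0.0
```

```bash
python3 - <<'E'
from h import *
c=snap("wrist","w3");s=readout.read_state();print(s["ee_pos"],s["ft_force"])
hsv=cv2.cvtColor(c["img"],cv2.COLOR_RGB2HSV);m=((hsv[...,0]<14)&(hsv[...,1]>120)).astype(np.uint8);m[:180]=0;m[300:]=0;m[:,:280]=0;m[:,360:]=0
k,l,st,ce=cv2.connectedComponentsWithStats(m);i=1+st[1:,4].argmax();print(st[i],ce[i],onplane(c,ce[i],.051).round(4))
go(.554,.174,.06,-.06)
u=snap("top");N=cv2.INTER_CUBIC
I=u["img"];cv2.imwrite("pics/t3.png",cv2.resize(I[165:235,335:475],(800,400),interpolation=N)[:,:,::-1])
E
```

```text
[ 0.49018208 -0.36793731  0.10522552] [-0.37529685 -0.29159528 -0.96090312]
[305 188  26  22 446] [316.6838565  197.01121076] [[ 0.4891 -0.36    0.051 ]]
turn [ 0.0005 -0.0002  0.0942] shift [0.5394 0.0823 0.0454] t 16.18
```

>>> step_arm(deltas=[[[0,0,0.01,0.03,0.005,0,100],[0,0,0.02,0.08,0.012,0,100],[0,0,0.03,0.13,0.02,0,100],[0,0,0.04,0.18,0.028,0,100],[0,0,0.05,0.23,0.036,0,100],[0,0,0.06,0.28,0.043,0,100],[0,0,0.07,0.33,0.051,0,100],[0,0,0.074,0.38,0.059,0,100],[0,0,0.074,0.43,0.066,0,100],[0,0,0.074,0.48,0.074,0,100],[0,0,0.074,0.52,0.081,0,100],[0,0,0.074,0.539,0.083,0,100],[0,0,0.074,0.539,0.083,0,100],[0,0,0.074,0.539,0.083,0,100]]])

```text
time: 17.98
ee_pos: [0.5547, 0.171, 0.105]
eef_rot: [0.722, 0.692, -0.001, 0.0]
ft_force: [-0.8, -0.4, -0.1]
width: 0.087
grip_force: 0.0
```

```bash
python3 - <<'E'
from h import *
c=snap("wrist");s=readout.read_state();print(s["ee_pos"])
cv2.imwrite("pics/w4.png",c["img"][100:260,200:440].repeat(3,0).repeat(3,1)[:,:,::-1])
go(.555,.174,.005,-.04)
print(proj(c,[[.555+a*.03,.174+b*.021,.040] for a in(-1,1) for b in(-1,1)]).round(0).tolist())
E
```

```text
[0.55480383 0.17104172 0.10519997]
turn [-0.0002  0.0008 -0.0027] shift [3.000e-03 1.000e-04 1.002e-01] t 18.02
[[286.0, 224.0], [282.0, 178.0], [354.0, 221.0], [353.0, 175.0]]
```

View pics/w4.png

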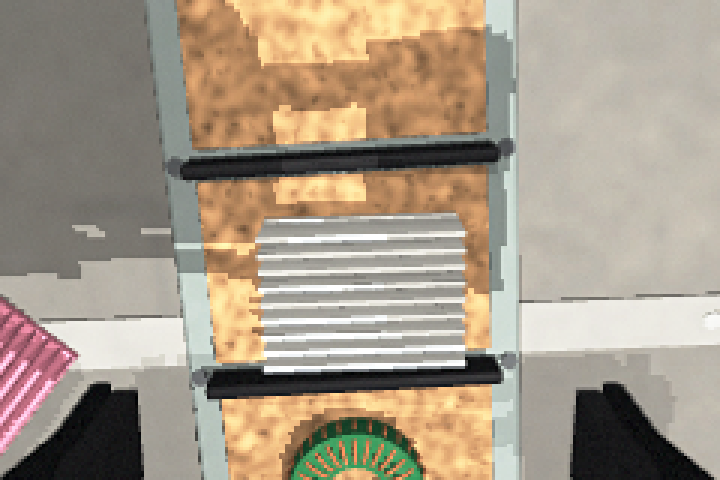

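The heat sink spans crop (260–465, 213–372), which matches the predicted outline and is aligned with the gripper, fingers clear on both sides. Grasping.

>>> step_arm(deltas=[[[0,0,0,0.003,0,0.02,100],[0,0,0,0.003,0,0.05,100],[0,0,0,0.003,0,0.075,100],[0,0,0,0.003,0,0.09,100],[0,0,0,0.003,0,0.096,100],[0,0,0,0.003,0,0.1,100],[0,0,0,0.003,0,0.1,100],[0,0,0,0.003,0,0.1,0],[0,0,0,0.003,0,0.1,0],[0,0,0,0.003,0,0.1,0],[0,0,0,0.003,0,0.1,0],[0,0,0,0.003,0,0.1,0],[0,0,0,0.003,0,0.1,0],[0,0,0,0.003,0,0.1,0]]], squeeze=25)

```text
time: 19.77
ee_pos: [0.555, 0.1765, 0.0055]
eef_rot: [0.721, 0.693, 0.0, 0.0]
ft_force: [-0.8, -0.1, 2.8]
width: 0.0599
grip_force: 25.0
```

```bash
python3 - <<'E'
from h import *
s=readout.read_state();print(s["width"],s["grip_force"],s["ft_force"],s["ee_pos"])
go(.4882,-.297,.105,.034)
E
```

```text
0.05988917789786754 24.984939439455047 [-0.84284995 -0.09209475  2.84818532] [0.55498137 0.17645655 0.0055075 ]
turn [ 0.0003 -0.0002 -0.074 ] shift [-0.4757 -0.0478 -0.0996] t 19.77
```

>>> step_arm(deltas=[[[0,0,0,0,0,-0.02,0],[0,0,0,0,0,-0.05,0],[0,0,0,0,0,-0.085,0],[0,0,-0.01,-0.02,-0.002,-0.1,0],[0,0,-0.02,-0.06,-0.006,-0.1,0],[0,0,-0.03,-0.11,-0.011,-0.1,0],[0,0,-0.04,-0.16,-0.016,-0.1,0],[0,0,-0.05,-0.21,-0.021,-0.1,0],[0,0,-0.06,-0.26,-0.026,-0.1,0],[0,0,-0.07,-0.31,-0.031,-0.1,0],[0,0,-0.074,-0.36,-0.036,-0.1,0],[0,0,-0.074,-0.41,-0.041,-0.1,0],[0,0,-0.074,-0.45,-0.045,-0.1,0],[0,0,-0.074,-0.476,-0.048,-0.1,0],[0,0,-0.074,-0.476,-0.048,-0.1,0],[0,0,-0.074,-0.476,-0.048,-0.1,0],[0,0,-0.074,-0.476,-0.048,-0.1,0]]])

```text
time: 21.9
ee_pos: [0.4879, -0.2962, 0.1052]
eef_rot: [0.694, 0.72, 0.0, -0.0]
ft_force: [-0.7, 0.3, -1.6]
width: 0.0597
grip_force: 25.0
```

```bash
python3 - <<'E'
from h import *
s=readout.read_state();print(s["width"],s["grip_force"],s["ft_force"],s["ee_pos"])
go(.4882,-.297,.0037,.034)
E
```

```text
0.0597321711877425 24.99293430126272 [-0.72342344  0.274077   -1.62627549] [ 0.4879338  -0.29615807  0.10519811]
turn [-0.0001 -0.0009  0.0016] shift [-0.0009  0.0002  0.1015] t 21.9
```

>>> step_arm(deltas=[[[0,0,0,0,0,0.03,0],[0,0,0,0,0,0.06,0],[0,0,0,0,0,0.08,0],[0,0,0,0,0,0.092,0],[0,0,0,0,0,0.098,0],[0,0,0,0,0,0.1015,0],[0,0,0,0,0,0.1015,0],[0,0,0,0,0,0.1015,0],[0,0,0,0,0,0.1015,75],[0,0,0,0,0,0.1015,85],[0,0,0,0,0,0.1015,100],[0,0,0,0,0,0.1015,100],[0,0,0,0,0,0.09,100],[0,0,0,0,0,0.06,100],[0,0,0,0,0,0.02,100],[0,0,0,0,0,0,100],[0,0,0,0,0,0,100]]])

```text
time: 24.02
ee_pos: [0.4888, -0.2979, 0.1074]
eef_rot: [0.695, 0.719, 0.001, 0.002]
ft_force: [0.4, -0.4, -0.3]
width: 0.087
grip_force: 0.0
```

```bash
python3 - <<'E'
from h import *
s=readout.read_state();print(s["width"],s["ft_force"],s["ee_pos"])
go(.5515,.104,.105,.0)
E
```

```text
0.0870459731297335 [ 0.37520935 -0.41753784 -0.34922498] [ 0.48884329 -0.29790046  0.10736636]
turn [0.0035 0.001  0.0339] shift [0.3995 0.0762 0.0022] t 24.02
```

>>> step_arm(deltas=[[[0,0,0.01,0.03,0.006,0,100],[0,0,0.02,0.08,0.016,0,100],[0,0,0.034,0.13,0.025,0,100],[0,0,0.034,0.18,0.034,0,100],[0,0,0.034,0.23,0.044,0,100],[0,0,0.034,0.28,0.054,0,100],[0,0,0.034,0.33,0.063,0,100],[0,0,0.034,0.37,0.072,0,100],[0,0,0.034,0.398,0.077,0,100],[0,0,0.034,0.398,0.077,0.02,100],[0,0,0.034,0.398,0.077,0.05,100],[0,0,0.034,0.398,0.077,0.07,100],[0,0,0.034,0.398,0.077,0.085,100],[0,0,0.034,0.398,0.077,0.095,100],[0,0,0.034,0.398,0.077,0.095,100]]])

```text
time: 25.9
ee_pos: [0.5509, 0.103, 0.0098]
eef_rot: [0.707, 0.707, -0.0, -0.0]
ft_force: [1.1, -0.6, 0.5]
width: 0.0869
grip_force: 0.0
```

```bash
python3 - <<'E'
from h import *
s=readout.read_state();print(s["ft_force"],s["ee_pos"])
go(.5515,.104,.004,.0)
E
```

```text
[ 1.06687833 -0.60323421  0.53128266] [0.5508971  0.10295196 0.00981235]
turn [-0.0009  0.0003 -0.0001] shift [0.001  0.0006 0.0058] t 25.9
```

>>> step_arm(deltas=[[[0,0,0,0.001,0,0.003,100],[0,0,0,0.001,0,0.0055,100],[0,0,0,0.001,0,0.0055,0],[0,0,0,0.001,0,0.0055,0],[0,0,0,0.001,0,0.0055,0],[0,0,0,0.001,0,0.0055,0],[0,0,0,0.001,0,0.0055,0],[0,0,0,0.001,0,0.0055,0],[0,0,0,0.001,0,0.0055,0],[0,0,0,0.001,0,0.0055,0]]], squeeze=15)

```text
time: 27.15
ee_pos: [0.5512, 0.1041, 0.0048]
eef_rot: [0.707, 0.707, 0.0, -0.0]
ft_force: [-0.6, -0.5, 0.0]
width: 0.0435
grip_force: 15.1
```

```bash
python3 - <<'E'
from h import *
s=readout.read_state();print(s["width"],s["grip_force"],s["ft_force"],s["ee_pos"])
go(.4858,-.227,.105,.034)
E
```

```text
0.04347139552083428 15.103734625736251 [-0.64012433 -0.45937729  0.00738337] [0.55123977 0.10412409 0.00484737]
turn [ 0.     -0.0001 -0.0339] shift [-0.3311 -0.0655 -0.1002] t 27.15
```

>>> step_arm(deltas=[[[0,0,0,0,0,-0.02,0],[0,0,0,0,0,-0.04,0],[0,0,0,0,0,-0.07,0],[0,0,0,0,0,-0.1,0],[0,0,0,0,0,-0.1,0]]])

```text
time: 27.78
ee_pos: [0.5527, 0.1044, 0.107]
eef_rot: [0.707, 0.707, 0.002, 0.001]
ft_force: [-0.4, -0.9, -1.2]
width: 0.043
grip_force: 15.1
```

```bash
python3 - <<'E'
from h import *
c=snap("wrist");u=snap("top")
o=np.zeros((480,760,3),np.uint8);o[:,:480]=c["img"][140:300,240:400].repeat(3,0).repeat(3,1)
o[:,480:]=cv2.resize(u["img"][140:200,230:265],(280,480),interpolation=cv2.INTER_CUBIC)
cv2.imwrite("pics/w5.png",o[:,:,::-1])
s=readout.read_state();print(s["width"],s["grip_force"],s["ft_force"],s["ee_pos"])
E
```

```text
0.04357449548067751 15.093922214582562 [-0.05908263 -0.33707    -1.27550424] [0.55101544 0.10412355 0.10441884]
```

View pics/w5.png

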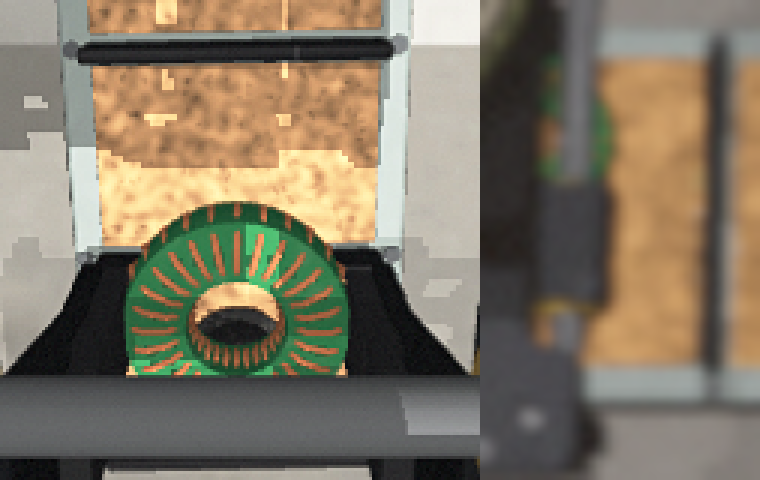

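The toroid is held level and centred between the fingers at crop (237,320). Moving it over.

>>> step_arm(deltas=[[[0,0,-0.01,-0.02,-0.004,0,0],[0,0,-0.02,-0.06,-0.012,0,0],[0,0,-0.034,-0.11,-0.022,0,0],[0,0,-0.034,-0.16,-0.032,0,0],[0,0,-0.034,-0.21,-0.042,0,0],[0,0,-0.034,-0.26,-0.052,0,0],[0,0,-0.034,-0.3,-0.06,0,0],[0,0,-0.034,-0.331,-0.065,0,0],[0,0,-0.034,-0.331,-0.065,0,0],[0,0,-0.034,-0.331,-0.065,0,0],[0,0,-0.034,-0.331,-0.065,0.03,0],[0,0,-0.034,-0.331,-0.065,0.06,0],[0,0,-0.034,-0.331,-0.065,0.08,0],[0,0,-0.034,-0.331,-0.065,0.09,0],[0,0,-0.034,-0.331,-0.065,0.09,0]]])

```text
time: 29.75
ee_pos: [0.4861, -0.2261, 0.0144]
eef_rot: [0.695, 0.719, -0.0, -0.001]
ft_force: [0.7, 0.2, -0.3]
width: 0.0433
grip_force: 15.1
```

```bash
python3 - <<'E'
from h import *
s=readout.read_state();print(s["width"],s["grip_force"],s["ft_force"],s["ee_pos"])
go(.4858,-.227,.003,.034)
E
```

```text
0.04327606062251445 15.094032919441815 [ 0.65948537  0.18276686 -0.26793004] [ 0.48612474 -0.2261493   0.01442353]
turn [-0.001  -0.0004  0.001 ] shift [-0.0008 -0.0003  0.0114] t 29.75
```

>>> step_arm(deltas=[[[0,0,0,-0.001,0,0.005,0],[0,0,0,-0.001,0,0.009,0],[0,0,0,-0.001,0,0.0115,0],[0,0,0,-0.001,0,0.0115,0],[0,0,0,-0.001,0,0.0115,60],[0,0,0,-0.001,0,0.0115,75],[0,0,0,-0.001,0,0.0115,100],[0,0,0,-0.001,0,0.0115,100],[0,0,0,-0.001,0,0.0115,100],[0,0,0,-0.001,0,0,100],[0,0,0,-0.001,0,-0.03,100],[0,0,0,-0.001,0,-0.07,100],[0,0,0,-0.001,0,-0.09,100],[0,0,0,-0.001,0,-0.09,100]]])

```text
time: 31.5
ee_pos: [0.4874, -0.2283, 0.1068]
eef_rot: [0.695, 0.719, 0.001, 0.001]
ft_force: [0.0, -0.3, -1.1]
width: 0.0874
grip_force: 0.0
```

```bash
python3 - <<'E'
from h import *
s=readout.read_state();print(s["width"],s["ft_force"],s["ee_pos"])
u=snap("top");I=u["img"];hsv=cv2.cvtColor(I,cv2.COLOR_RGB2HSV)
for v in (0,):
    m=(hsv[...,2]<80).astype(np.uint8);m[:,:263]=0;m[:,287:]=0;m[:153]=0;m[183:]=0
    k,l,st,ce=cv2.connectedComponentsWithStats(m);i=1+st[1:,4].argmax();print(st[i],ce[i],onplane(u,ce[i],.025),onplane(u,ce[i],.03))
go(.5515,.035,.105,.0)
E
```

```text
0.08740768430920097 [ 6.85514031e-04 -3.26166014e-01 -1.06706731e+00] [ 0.48736681 -0.22834582  0.10677388]
[268 161  13  13 116] [273.82758621 166.87931034] [[0.5504415 0.0354278 0.025    ]] [[0.54957217 0.03486036 0.03      ]]
turn [ 0.0015 -0.0001  0.0341] shift [0.2606 0.0738 0.0005] t 31.55
```

>>> step_arm(deltas=[[[0,0,0.01,0.03,0.009,0,100],[0,0,0.02,0.08,0.023,0,100],[0,0,0.034,0.13,0.037,0,100],[0,0,0.034,0.18,0.051,0,100],[0,0,0.034,0.23,0.065,0,100],[0,0,0.034,0.26,0.073,0,100],[0,0,0.034,0.26,0.073,0,100],[0,0,0.034,0.26,0.073,0.02,100],[0,0,0.034,0.26,0.073,0.05,100],[0,0,0.034,0.26,0.073,0.07,100],[0,0,0.034,0.26,0.073,0.085,100],[0,0,0.034,0.26,0.073,0.095,100],[0,0,0.034,0.26,0.073,0.095,100]]])

```text
time: 33.17
ee_pos: [0.55, 0.0341, 0.0094]
eef_rot: [0.707, 0.707, -0.0, -0.0]
ft_force: [0.3, -0.2, 0.3]
width: 0.0871
grip_force: 0.0
```

```bash
python3 - <<'E'
from h import *
s=readout.read_state();print(s["ft_force"],s["ee_pos"])
go(.5505,.035,.003,.0)
E
```

```text
[ 0.29222346 -0.2408184   0.26218777] [0.55002881 0.03407061 0.00935995]
turn [-0.0009  0.0003 -0.0003] shift [0.0009 0.0005 0.0064] t 33.17
```

>>> step_arm(deltas=[[[0,0,0,0.001,0,0.002,100],[0,0,0,0.001,0,0.004,100],[0,0,0,0.001,0,0.0065,100],[0,0,0,0.001,0,0.0065,100]]])

```text
time: 33.67
ee_pos: [0.5503, 0.0354, 0.0032]
eef_rot: [0.707, 0.707, -0.0, -0.0]
ft_force: [0.9, -0.1, -0.1]
width: 0.0871
grip_force: 0.0
```

>>> step_arm(deltas=[[[0,0,0,0,0,0,0],[0,0,0,0,0,0,0],[0,0,0,0,0,0,0],[0,0,0,0,0,0,0],[0,0,0,0,0,0,0],[0,0,0,0,0,0,0],[0,0,0,0,0,0,0],[0,0,0,0,0,0,0],[0,0,0,0,0,0,0]]], squeeze=10)

```text
time: 34.8
ee_pos: [0.5504, 0.0354, 0.0033]
eef_rot: [0.707, 0.707, 0.0, -0.0]
ft_force: [-0.5, -0.5, -0.2]
width: 0.0293
grip_force: 9.3
```

```bash
python3 - <<'E'
from h import *
s=readout.read_state();print(s["width"],s["grip_force"],s["ft_force"],s["ee_pos"])
go(.4834,-.157,.103,.034)
E
```

```text
0.029303479519903187 9.278069895808585 [-0.52311244 -0.51769011 -0.19642781] [0.55036292 0.03544868 0.00329207]
turn [-0.     -0.0001 -0.034 ] shift [-0.1924 -0.067  -0.0997] t 34.8
```

Gripped at 29 mm, which is above the 35 mm flange. I'll reopen, go about 2 mm lower with a force check, and take it by the flange.

>>> step_arm(deltas=[[[0,0,0,0,0,0,55],[0,0,0,0,0,0,55],[0,0,0,0,0,0,55],[0,0,0,0,0,0.0005,55],[0,0,0,0,0,0.001,55],[0,0,0,0,0,0.0015,55],[0,0,0,0,0,0.0015,55]]])

```text
time: 35.67
ee_pos: [0.5504, 0.0354, 0.0018]
eef_rot: [0.707, 0.707, -0.0, -0.0]
ft_force: [0.1, -0.5, -0.7]
width: 0.0481
grip_force: 0.0
```

>>> step_arm(deltas=[[[0,0,0,0,0,0.0007,55],[0,0,0,0,0,0.0013,55],[0,0,0,0,0,0.0013,55]]])

```text
time: 36.05
ee_pos: [0.5504, 0.0354, 0.0005]
eef_rot: [0.707, 0.707, -0.0, -0.0]
ft_force: [0.5, 0.2, 0.5]
width: 0.0479
grip_force: 0.0
```

>>> step_arm(deltas=[[[0,0,0,0,0,0,0],[0,0,0,0,0,0,0],[0,0,0,0,0,0,0],[0,0,0,0,0,0,0],[0,0,0,0,0,0,0]]], squeeze=10)

```text
time: 36.67
ee_pos: [0.5504, 0.0354, 0.0005]
eef_rot: [0.707, 0.707, 0.0, -0.0]
ft_force: [-0.0, 0.3, -0.1]
width: 0.0316
grip_force: 9.3
```

31.6 mm on the flange is about 0.9 of 35 mm, the same ratio as the toroid (43.5 of 48), which fits hollowed pads on round parts. Lifting and carrying over.

>>> step_arm(deltas=[[[0,0,0,0,0,-0.01,0],[0,0,0,0,0,-0.03,0],[0,0,0,0,0,-0.06,0],[0,0,0,0,0,-0.09,0],[0,0,-0.01,-0.03,-0.01,-0.1,0],[0,0,-0.02,-0.07,-0.024,-0.1,0],[0,0,-0.034,-0.11,-0.038,-0.1,0],[0,0,-0.034,-0.15,-0.052,-0.1,0],[0,0,-0.034,-0.18,-0.063,-0.1,0],[0,0,-0.034,-0.192,-0.067,-0.1,0],[0,0,-0.034,-0.192,-0.067,-0.1,0],[0,0,-0.034,-0.192,-0.067,-0.09,0],[0,0,-0.034,-0.192,-0.067,-0.06,0],[0,0,-0.034,-0.192,-0.067,-0.03,0],[0,0,-0.034,-0.192,-0.067,-0.015,0],[0,0,-0.034,-0.192,-0.067,-0.015,0]]])

```text
time: 38.67
ee_pos: [0.4829, -0.156, 0.0146]
eef_rot: [0.695, 0.719, -0.001, -0.001]
ft_force: [0.5, -0.5, -0.2]
width: 0.0316
grip_force: 9.3
```

```bash
python3 - <<'E'
from h import *
s=readout.read_state();print(s["width"],s["grip_force"],s["ft_force"],s["ee_pos"])
go(.4834,-.157,-.0012,.034)
E
```

```text
0.03156822013265251 9.278857107128715 [ 0.48736115 -0.46693707 -0.19852977] [ 0.48286734 -0.15595225  0.0146141 ]
turn [-0.0021 -0.0001  0.0008] shift [-0.0011  0.0005  0.0158] t 38.67
```

>>> step_arm(deltas=[[[0,0,0,-0.001,0,0.006,0],[0,0,0,-0.001,0,0.012,0],[0,0,0,-0.001,0,0.0165,0],[0,0,0,-0.001,0,0.0165,0],[0,0,0,-0.001,0,0.0165,45],[0,0,0,-0.001,0,0.0165,60],[0,0,0,-0.001,0,0.0165,100],[0,0,0,-0.001,0,0.0165,100],[0,0,0,-0.001,0,0.0165,100],[0,0,0,-0.001,0,0.005,100],[0,0,0,-0.001,0,-0.03,100],[0,0,0,-0.001,0,-0.08,100],[0,0,0,-0.001,0,-0.14,100],[0,0,0,0.05,0,-0.18,100],[0,0,0,0.1,0,-0.18,100],[0,0,0,0.15,0,-0.18,100],[0,0,0,0.2,0,-0.18,100],[0,0,0,0.25,0,-0.18,100],[0,0,0,0.25,0,-0.18,100]]])

```text
time: 41.05
ee_pos: [0.4743, 0.097, 0.1961]
eef_rot: [0.693, 0.721, 0.0, -0.0]
ft_force: [-0.0, -1.0, 0.7]
width: 0.087
grip_force: 0.0
```

```bash
python3 - <<'E'
from h import *
u=snap("top");t=snap("side");N=cv2.INTER_CUBIC
o=np.zeros((560,800,3),np.uint8);o[:360]=cv2.resize(u["img"][168:231,335:475],(800,360),interpolation=N)
o[360:]=cv2.resize(t["img"][215:340,290:430],(224,200),interpolation=N)[:, :1].repeat(800,1)*0
o[360:,:440]=cv2.resize(t["img"][215:340,295:425],(440,423),interpolation=N)[60:260]
o[360:,440:]=cv2.resize(t["img"][215:340,295:425],(440,423),interpolation=N)[200:400,80:440]
cv2.imwrite("pics/f.png",o[:,:,::-1])
A=np.array([.487,-.262]);x=np.array([np.cos(.034),np.sin(.034)]);y=np.array([-x[1],x[0]])
for n,l,z in(("knob",.105,.03),("tor",.035,.028),("sink",-.035,.038),("relay",-.105,.051)):
    p=np.r_[A+l*y,z];q=proj(u,p)[0];print(n,q.round(1),"crop",((q-[335,168])*[800/140,360/63]).round(0))
E
```

```text
knob [358.3 198. ] crop [133. 171.]
tor [389.2 197.8] crop [310. 170.]
sink [421.2 197. ] crop [493. 166.]
relay [454.2 196.1] crop [681. 160.]
```

View pics/f.png

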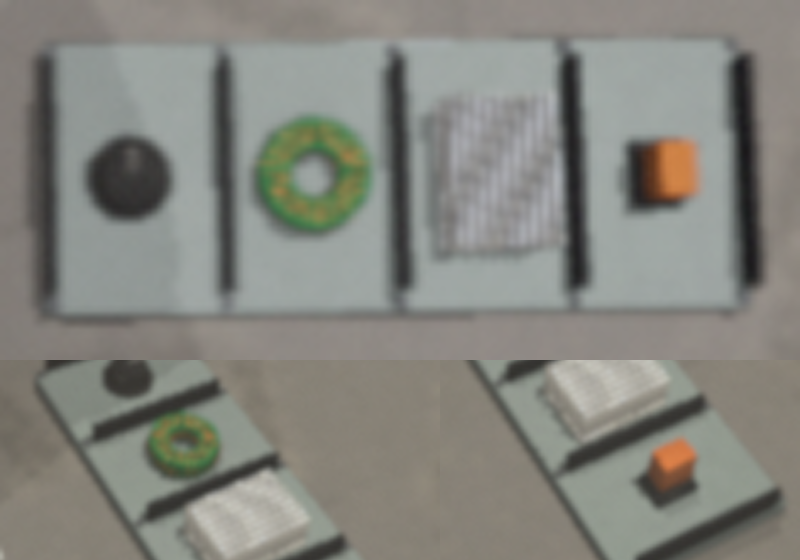

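The final view shows the knob at (129,177), toroid (313,174), heat sink about (503,172) and relay (676,168). All are upright and within about 5 mm of their lane middles, and the arm is clear.

```bash
python3 - <<'E'
from bench import r
print(r.close_job())
E
```

```text
the job is handed in; nothing more can be done
None
```

All four parts are in rack_b in reverse order (left to right: knob, toroid, heat sink, relay), upright and within about 5 mm of their lane middles in the last pictures; the job is handed in (no verdict came back) at about 41 s of 106 s, after two missed grasps on the relay because the fingertips sit about 34 mm short of the stated geometry, which I then corrected for.

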